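# Find the lid release of a benchtop centrifuge by touch and press it

### The arm

A 6-joint arm with a two-finger parallel gripper is mounted at the origin on the work surface. World frame = base frame: x ahead of the robot, y to its left, z up, the work surface at z = 0. Lengths are in m, angles in degrees, forces in N, time in s.
With the tool pointing down it reaches from about 0.3 to 0.875 m from the base axis. Payload 4.2 kg.
Tool frame: the origin (TCP) lies between the finger pads; the fingertips stand 8 mm ahead of it and the grasp point (between the pads) lies 11 mm behind it; z points along the fingers, y is the line along which they close (so a half turn about z gives the same grasp; the last joint's range is limited). The gripper opens to 85 mm and grips with 20 to 120 N. Pads are 22 mm wide; open, the fingers measure 114 mm over their backs; the gripper's body (76 mm by 85 mm) begins 54 mm behind the grasp point. The pads swing forward as they close: fully open they stand 13 mm farther back than shut.
Start: joints at [75.172, 18.312, 89.639, -0, 72.044, -1.146], TCP at [0.136, 0.559, 0.239] pointing down, gripper open.
Joint ranges: [-177.97, 177.97], [-48.28, 115.42], [12.27, 149.76], [-77.06, 257.06], [2.81, 150.46], [-146.56, 146.56]. Speed limits (degrees/s): [147.25, 147.25, 180, 180, 180, 180].

### API

Orientations are given as [roll, pitch, yaw] about the fixed x, y, z axes, in that order (R = Rz(yaw) Ry(pitch) Rx(roll)).
In Python, from station import read_state, grab_frame, finish_job, search_frame gives the robot as it stands.
- The arm moves only by the shell command python3 -m inch 'ROWS'. ROWS is JSON, one flat list of numbers, 5 for each row, row after row: the opening, from 0 (shut) to 1 (fully open), then the shift along the tool's x, y, z scaled (see below), then the turn about the tool's z scaled (see below). In form: [hand, dx, dy, dz, yaw, hand, dx, dy, dz, yaw, ...]. A call has 1 to 5 rows; each row is the pose to reach, as a shift and turn from the pose commanded when the call began, along the tool's axes at that moment; what a row does not reach only later rows make up. The controller multiplies each number of a shift by 0.15 m and each number of a turn by 90 degrees. A row lasts 1/8 s, in which the tool goes at most 62.5 mm and 10.7 degrees, less where a joint would pass 70% of its speed; a pose out of reach is approached as far as the arm can. A call with a number of a shift or a turn outside -1 to 1 is refused whole. A call with a gripper value outside its range is refused whole. The fingers move at their own pace and stop on an object; the grip force is fixed at half the most. Time passes only in rows, so rows that repeat a pose let the fingers close. It gives the time, the measured TCP pose, the force, the opening and the grip force at its end, in the units of the state.
- read_state(): the state, without advancing time (a new reading comes with each control period).
- grab_frame(name): name is "scene" or "top" or "wrist"; returns a dict with "frame" (384x512x3 uint8, red, green, blue), "depth" (384x512 float32, m along the optical axis (not along the pixel's ray), 0 where there is no reading), "fx", "fy", "cx", "cy" (pixels), "R" (3x3) and "t" (3): a world point X has camera coordinates R X + t. Camera axes: x right, y down, z forward; pixel columns grow to the right and rows downward; lengths in m; the calibration is good to about 2 mm. A picture is of the moment at which its call begins.
- finish_job(): hands the job in; it is judged then, once.
Trained networks look in a picture, given as the dict that the camera call returned (one of the last four; its "shot" number tells which), for a name from the list of things; names that differ only in an ending like _2 or _b are one class to them, and where a whole thing is asked for, a point or a joint stands for the part that bears it (a point fixed in the world has none). Each returns a list of dicts, best first, with "conf" (0 to 1); they miss things now and then, are a little off and sometimes report something else, mostly with a low value. They report only what shows in the picture. A call takes as long as a camera call.
- search_frame(thing, picture): "bbox" ([centre column, centre row, width, height] in pixels, round what is visible of it).
The state is a dict: "time_s": time; "q": joint angles; "joint_vel": joint speeds; "joint_efforts": joint torques, N m; "tcp_pos": TCP position; "ee_rot": TCP orientation; "wrist_force": force on the tool from outside, world axes, zero at the start; "wrist_torque": the same for the moment, N m; "grip_width": finger opening in m; "gripper_force": force on a finger pad.
Only numpy, scipy, OpenCV 4.12 (cv2) and the standard library are available. Lean on these libraries where they do the work, as an engineer would, in place of code of your own. Each camera call takes 0.05 s, during which the arm holds its last target. There are 200 camera calls.

### The job

Open the round benchtop centrifuge. Its lid release is a finger notch hidden somewhere in the front half of the grey rim around the lid: starting at the machine's left or right side, run a fingertip lightly along the top of the rim until it drops into the notch, then press straight down inside the notch until the lid unlatches, and take the hand away so that the lid springs fully open by itself. Do not push or pry the lid or lean on the machine, and leave everything else on the bench standing where it is.

Things in the scene. Friction and masses are not known exactly. Their poses are not given: they have to be found in the camera images.
- machine: Round white benchtop centrifuge fixed to the bench, housing 262 mm in diameter. Origin: centre of its underside, on its upright axis; z up; its -x side is the front, where a console with display and keys stands out to 176 mm from the axis, only 85 mm high. A hinge block 141 mm high stands at the rear (+x), from 112 to 148 mm from the axis.
- rim_centre (a point): Point on the axis level with the top of the rim, 120 mm above the bench; axes as the machine's. The rim is a flat, rigid ring of grey plastic right round the lid, 97 to 134 mm from the axis, level and unbroken except for the notch. The round white lid inside it has a radius of 97 mm, stands up to 25 mm above the rim and is hinged at the rear.
- release (a joint): Key that is the floor of the notch: metres pressed down, 0 to 0.008. Spring 3 N at first, 6 N at 5 mm (lid unlatches), 9 N at the stop. The notch, grey as the rim, is a gap in it 58 mm long, open above and outward, 101 to 134 mm from the axis, its floor 10 mm below the rim's top. Its middle is anywhere within 50 degrees either side of the front as seen from the axis; no listed pose tells where.
- lid (a joint): Angle of the lid, rad: 0 shut and latched, 1.25 fully open. Once unlatched, a spring swings it up to its stop in about a second, pushing with some 2 N at its front edge; if it meets the hand it waits there and goes on when the hand is gone. It cannot be lifted while latched.
- vial_left: Bystander, leave alone: a 23 mm thick, 50 mm tall sample vial standing beside the centrifuge. Origin: centre of its underside.
- vial_right: Bystander, leave alone: the same kind of vial, on the other side. Origin: centre of its underside.
- amber_bottle: Bystander, leave alone: amber bottle, 64 mm thick, 120 mm tall. Origin: centre of its underside.
- tube_rack: Bystander, leave alone: tube rack, 60 x 150 x 49 mm, between the robot and the centrifuge. Origin: centre of its underside.
- beaker: Bystander, leave alone: glass beaker, 68 mm wide, 85 mm tall. Origin: centre of its underside.
- round_flask: Bystander, leave alone: round flask in a cork ring, 108 mm wide, 144 mm tall. Origin: centre of its underside.
- tip_box: Bystander, leave alone: pipette-tip box, 87 x 122 x 75 mm. Origin: centre of its underside.
- pipette: Bystander, leave alone: pipette lying on the bench, about 270 mm long, 28 mm high. Origin: centre of its underside.

How it is judged (in metres and radians):
On the way, in this order (a step that is already met when the one before it is completed fails the run):
1. with the lid still shut and the release not pressed, a fingertip rests on the top of the rim well round to the machine's left or right side (contact force between the fingers and anything else above 0.3 N and value of joint release below 0.001 m and value of joint lid below 0.03 rad and (y of the grasp point in the frame of machine above 0.075 m or y of the grasp point in the frame of machine below -0.075 m) and horizontal distance between the grasp point and machine below 0.17 m and z of the grasp point in the frame of machine between 0.12 and 0.175 m), for 0.2 s.
2. the fingers press the release key in the notch down by more than 4 mm (value of joint release above 0.004 m and contact force between the fingers and anything else above 1 N), for 0.05 s.
At the end, for the whole second after the job is handed in: The lid stands fully open (joint above 1.1 rad) and at rest, the release key is let go (within 1.5 mm of its rest), and every bystander is within 20 mm of where it stood (value of joint lid above 1.1 rad and velocity of joint lid below 0.05 rad/s and value of joint release below 0.0015 m and distance of each of vial_left, vial_right, amber_bottle, tube_rack, beaker, round_flask, tip_box, pipette from where it was at the start of the episode below 0.02 m); the robot touches nothing.
It fails at once if the lid or the housing is pushed or pried with more than 20 N (contact force between any of the fingers, the arm and machine above 20 N).
It fails at once if the fingers press on anything with more than 40 N (contact force between the fingers and anything else above 40 N).
It fails at once if a bystander is pushed, lifted or carried more than 20 mm (distance of any of vial_left, vial_right, amber_bottle, tube_rack, beaker, round_flask, tip_box, pipette from where it was at the start of the episode above 0.02 m).
It also fails if it takes over 58 s, if anything falls off the work surface, if the arm or the gripper's body presses on something with over 40 N, if the wrist force passes 120 N, or if a joint passes its speed limit or range.

## Working session

There is one attempt and no reset: what is moved stays moved. The work goes in short steps, Python scripts to look and compute and a shell command to move; the robot and the scene stay as the last step left them, time stands still between calls to the robot, and variables do not carry over. Pictures are saved under pics/ and viewed, at most 10 in all, crops included, and the job is handed in when it is done.

```bash
mkdir -p pics
cat > h.py <<'E'
import numpy as np,cv2
from station import *
def pts(p):
    d=p["depth"];v,u=np.indices(d.shape)
    c=np.stack([(u-p["cx"])/p["fx"]*d,(v-p["cy"])/p["fy"]*d,d],-1)
    return (c-p["t"])@p["R"]
def save(p,n): cv2.imwrite("pics/"+n,p["frame"][:,:,::-1])
E
python3 - <<'E'
from h import *
s=read_state();print(s["time_s"],s["tcp_pos"],s["ee_rot"],s["wrist_force"],s["grip_width"])
for n in("top","scene"):
    p=grab_frame(n);save(p,n+"0.png");X=pts(p);print(n,(-p["R"].T@p["t"]).round(2))
    for t in["machine","vial_left","vial_right","amber_bottle","tube_rack","beaker","round_flask","tip_box","pipette"]:
        r=search_frame(t,p)[:2]
        for k in r:
            b=k["bbox"];print(t,round(k["conf"],2),np.round(b),X[int(min(383,b[1])),int(min(511,b[0]))].round(3))
    if n=="top": np.save("top.npy",X)
E
```

```text
0.0 [0.13587845 0.55822971 0.23847522] [-1.79897498e+02 -2.16851756e-03  1.66318595e+02] [ 0.3742036  -0.56319063  0.38385087] 0.08562284871111969
top [0.38 0.03 1.39]
machine 0.74 [222. 177.  68. 112.] [0.585 0.097 0.144]
machine 0.19 [218. 167.  65.  69.] [0.615 0.11  0.144]
vial_right 0.45 [274. 213.   4.   9.] [ 0.493 -0.063  0.055]
vial_right 0.23 [295. 167.  24.  26.] [ 0.651 -0.13   0.002]
amber_bottle 0.55 [151. 176.  21.  27.] [0.59  0.314 0.1  ]
tube_rack 0.8 [233. 256.  49.  28.] [0.355 0.061 0.04 ]
beaker 0.8 [295. 166.  18.  22.] [ 0.651 -0.13   0.002]
beaker 0.29 [402. 262.  38.  36.] [ 0.352 -0.448  0.089]
round_flask 0.71 [403. 261.  36.  35.] [ 0.355 -0.452  0.087]
round_flask 0.7 [224. 177.  71. 111.] [0.586 0.094 0.142]
tip_box 0.61 [ 90. 234.  49.  31.] [0.415 0.497 0.076]
pipette 0.68 [124. 165.  58.  65.] [0.64  0.423 0.021]
scene [1.22 0.87 1.25]
machine 0.87 [272. 224. 106.  86.] [0.646 0.16  0.141]
amber_bottle 0.77 [320. 273.  26.  38.] [0.617 0.348 0.088]
tube_rack 0.98 [319. 189.  42.  35.] [0.377 0.078 0.05 ]
beaker 0.6 [218. 190.  21.  30.] [ 0.663 -0.1    0.075]
round_flask 0.64 [330. 308.  96.  15.] [1.224 0.867 1.254]
round_flask 0.55 [232. 102.  31.  39.] [ 0.365 -0.45   0.087]
tip_box 0.73 [407. 284.  51.  54.] [0.441 0.516 0.073]
pipette 0.83 [330. 307.  95.  12.] [0.638 0.419 0.024]
```

Run:
```python
from h import *
X=np.load("top.npy")
m=(abs(X[...,2]-.12)<.006)&(np.hypot(X[...,0]-.6,X[...,1]-.1)<.18)
P=X[m];from scipy.optimize import least_squares
# rim points: annulus 97..134 fit
f=lambda c:np.clip(abs(np.hypot(P[:,0]-c[0],P[:,1]-c[1])-.1155)-.0185,0,.03)
g=min((least_squares(f,[a,b],loss="soft_l1",f_scale=.003) for a in(.57,.6,.63) for b in(.07,.1,.13)),key=lambda r:r.cost)
print(len(P),g.x,g.cost,f(g.x).mean())
h=(abs(X[...,2]-.141)<.004)&(np.hypot(X[...,0]-g.x[0],X[...,1]-g.x[1])>.11)&(np.hypot(X[...,0]-g.x[0],X[...,1]-g.x[1])<.16)
k=(abs(X[...,2]-.085)<.012)&(np.hypot(X[...,0]-g.x[0],X[...,1]-g.x[1])>.137)&(np.hypot(X[...,0]-g.x[0],X[...,1]-g.x[1])<.18)
for q in(h,k):
  d=X[q].mean(0)[:2]-g.x;print(q.sum(),X[q].mean(0),np.degrees(np.arctan2(d[1],d[0])))
im=cv2.imread("pics/top0.png");c=cv2.resize(im[110:280,130:330],(800,600)[:1]+(680,),interpolation=2)[:600]
cv2.imwrite("pics/c1.png",c)
```

```text
2334 [0.609828   0.10121599] 1.392415706654742e-06 2.6064009806545937e-06
365 [0.73705674 0.11675155 0.14043636] 6.961773687388657
153 [0.46802725 0.07210252 0.0759233 ] -168.397692505067
```

View pics/c1.png

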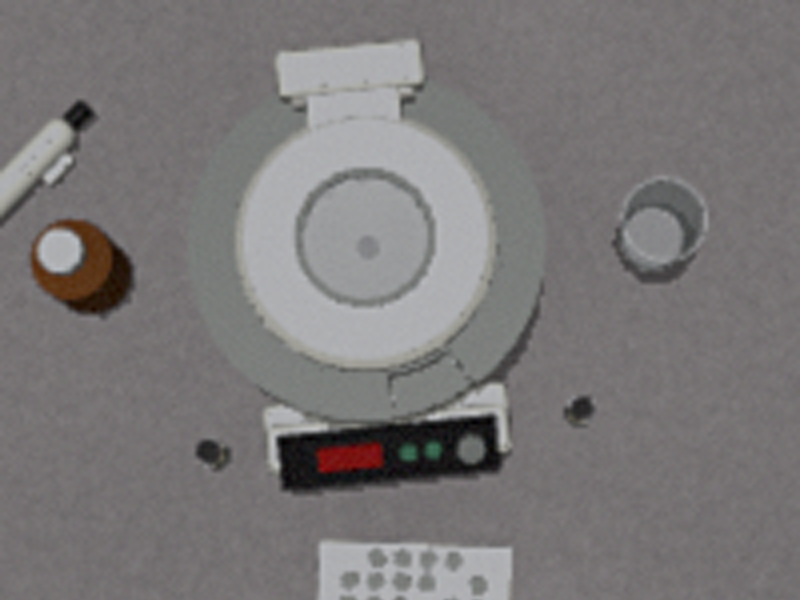

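View pics/scene0.png

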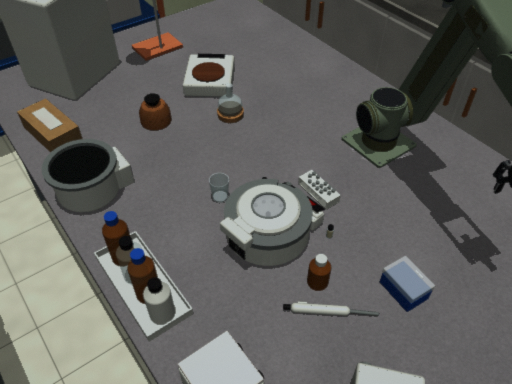

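The crop shows a notch outline at about (390–475, 350–415), front and slightly to the right. I'll refine the numbers, then approach on the right side and slide toward it.

Run:
```python
from h import *
X=np.load("top.npy")
r0=np.hypot(X[...,0]-.61,X[...,1]-.1)
P=X[(abs(X[...,2]-.12)<.006)&(r0<.15)]
(c,r)=cv2.minEnclosingCircle(P[:,:2].astype(np.float32));print(c,r)
L=X[(X[...,2]>.127)&(r0<.11)];print(cv2.minEnclosingCircle(L[:,:2].astype(np.float32)))
R=np.hypot(P[:,0]-c[0],P[:,1]-c[1]);A=np.degrees(np.arctan2(P[:,1]-c[1],P[:,0]-c[0]))%360
for a in range(130,280,6):
    s=(abs(A-a)<3)&(R>.103)&(R<.13);print(a,s.sum(),P[s,2].mean().round(4),end=' | ')
h=(abs(X[...,2]-.141)<.003)&(X[...,0]>c[0]+.1)&(r0<.17)
print(cv2.minAreaRect(X[h][:,:2].astype(np.float32)))
# notch corners from the crop: crop px -> full px = /4 + (130,110)
p=grab_frame("top")
for u,v in((390,378),(392,412),(450,352),(472,385),(430,385)):
    u=u/4+130-.4;v=v/4+110-.4
    ray=p["R"].T@np.array([(u-p["cx"])/p["fx"],(v-p["cy"])/p["fy"],1]);o=-p["R"].T@p["t"]
    w=o+ray*(.12-o[2])/ray[2];d=w[:2]-c;print(w.round(3),np.hypot(*d).round(3),np.degrees(np.arctan2(d[1],d[0]))%360)
```

```text
(0.6094813346862793, 0.10119638592004776) 0.13435901701450348
((0.6106268167495728, 0.10006555914878845), 0.10938775539398193)
130 38 0.1201 | 136 36 0.1202 | 142 35 0.1201 | 148 39 0.1195 | 154 37 0.1203 | 160 37 0.12 | 166 38 0.12 | 172 36 0.1199 | 178 33 0.1197 | 184 39 0.1201 | 190 19 0.1199 | 196 2 0.1144 | 202 3 0.1148 | 208 0 nan | 214 1 0.1145 | 220 28 0.12 | 226 36 0.1202 | 232 39 0.1199 | 238 34 0.1203 | 244 36 0.1191 | 250 34 0.1196 | 256 36 0.1194 | 262 36 0.1199 | 268 36 0.1198 | 274 36 0.1196 | ((0.7306227087974548, 0.11598297208547592), (0.048864707350730896, 0.10694492608308792), 7.615637302398682)
[0.508 0.081 0.12 ] 0.103 191.30119649391924
[0.483 0.079 0.12 ] 0.128 190.0683763072854
[0.529 0.037 0.12 ] 0.103 218.4799050488156
[0.505 0.02  0.12 ] 0.133 217.6888756686305
[0.504 0.051 0.12 ] 0.117 205.3071019582107<stdin>:9: RuntimeWarning: Mean of empty slice.
  ret = ret.dtype.type(ret / rcount)
```

```bash
python3 -m inch '[0,-0.93,-0.75,0,0, 0,-0.93,-0.75,0,0, 0,-0.93,-0.75,0,0, 0,-0.93,-0.75,0,0]'; python3 -m inch '[0,-0.93,-0.75,0,0, 0,-0.93,-0.75,0,0, 0,-0.93,-0.75,0,0, 0,-0.93,-0.75,0,0]'
```

```text
time_s: 1.55
tcp_pos: [0.2464, 0.414, 0.2397]
ee_rot: [-180.0, 0.0, 166.1]
wrist_force: [-0.1, 0.9, -0.8]
grip_width: 0.0121
gripper_force: 0.0
time_s: 2.05
tcp_pos: [0.3554, 0.2728, 0.2395]
ee_rot: [180.0, 0.0, 166.0]
wrist_force: [-0.2, 0.1, -0.1]
grip_width: -0.0003
gripper_force: 0.0
```

```bash
python3 -m inch '[0,-0.93,-0.75,0,0, 0,-0.93,-0.75,0,0, 0,-0.93,-0.75,0,0, 0,-0.93,-0.75,0,0]'; python3 -m inch '[0,-0.93,-0.75,0,-0.42, 0,-0.93,-0.75,0,-0.42, 0,-0.93,-0.75,0,-0.42, 0,-0.93,-0.75,0,-0.42, 0,-0.93,-0.75,0,-0.42]';python3 -m inch '[0,0,0,0,0, 0,0,0,0,0]'
```

```text
time_s: 2.55
tcp_pos: [0.4645, 0.1314, 0.2391]
ee_rot: [180.0, 0.0, 166.1]
wrist_force: [-0.4, -0.2, -0.1]
grip_width: 0.0
gripper_force: 0.0
time_s: 3.18
tcp_pos: [0.5718, -0.0084, 0.2388]
ee_rot: [179.9, -0.0, -155.9]
wrist_force: [0.2, 0.3, -0.4]
grip_width: -0.0001
gripper_force: 0.0
time_s: 3.42
tcp_pos: [0.5714, -0.0091, 0.2395]
ee_rot: [180.0, 0.0, -155.8]
wrist_force: [0.1, 0.6, -0.6]
grip_width: -0.0
gripper_force: 0.0
```

```bash
python3 -m inch '[0,0.011,-0.024,0.3,0, 0,0.011,-0.024,0.6,0, 0,0.011,-0.024,0.66,0, 0,0.011,-0.024,0.68,0, 0,0.011,-0.024,0.68,0]'
python3 - <<'E'
from h import *
p=grab_frame("wrist");save(p,"w1.png")
E
```

```text
time_s: 4.05
tcp_pos: [0.5728, -0.0144, 0.139]
ee_rot: [-179.9, 0.2, -155.9]
wrist_force: [-0.6, 0.1, -0.0]
grip_width: 0.0002
gripper_force: 0.0
```

View pics/w1.png

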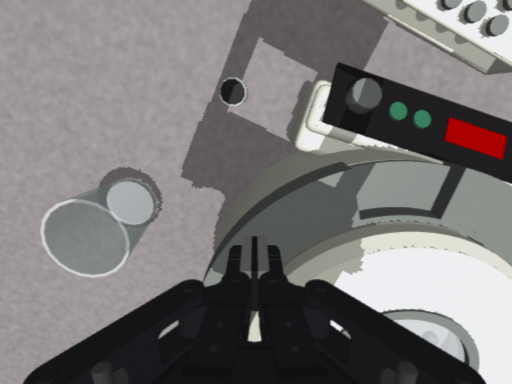

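The fingertips (255, 245) are over the rim, the notch shows at (350–460, 165–215), and nothing is in the way. Next I lower gently.

```bash
python3 -m inch '[0,0,0,0.03,0, 0,0,0,0.05,0, 0,0,0,0.055,0, 0,0,0,0.055,0]'; python3 -m inch '[0,0,0,0.006,0, 0,0,0,0.012,0, 0,0,0,0.012,0]'
```

```text
time_s: 4.6
tcp_pos: [0.5717, -0.0145, 0.129]
ee_rot: [180.0, -0.0, -155.9]
wrist_force: [-0.6, -0.3, -0.0]
grip_width: -0.0002
gripper_force: 0.0
time_s: 4.97
tcp_pos: [0.5718, -0.0145, 0.1281]
ee_rot: [-180.0, 0.0, -155.9]
wrist_force: [-1.3, -0.4, 4.5]
grip_width: -0.0001
gripper_force: 2.5
```

```bash
python3 -m inch '[0,0,0,0.006,0, 0,0,0,0.006,0, 0,0,0,0.006,0]'
```

```text
time_s: 5.35
tcp_pos: [0.5718, -0.0145, 0.128]
ee_rot: [-180.0, 0.1, -155.9]
wrist_force: [-2.7, 0.7, 10.0]
grip_width: -0.0003
gripper_force: 5.0
```

```bash
python3 -m inch '[0,0.035,0.041,-0.006,0, 0,0.075,0.083,-0.006,0, 0,0.105,0.131,-0.006,0, 0,0.135,0.179,-0.006,0, 0,0.135,0.179,-0.006,0]'
```

```text
time_s: 5.98
tcp_pos: [0.5421, 0.0022, 0.128]
ee_rot: [-180.0, 0.1, -155.9]
wrist_force: [0.5, -0.1, 7.7]
grip_width: 0.0004
gripper_force: 3.6
```

```bash
python3 -m inch '[0,0.028,0.047,-0.003,0, 0,0.052,0.095,-0.003,0, 0,0.072,0.148,-0.003,0, 0,0.09,0.2,-0.003,0, 0,0.09,0.2,-0.003,0]'
```

```text
time_s: 6.6
tcp_pos: [0.5169, 0.0243, 0.128]
ee_rot: [180.0, 0.0, -155.9]
wrist_force: [1.1, 0.1, 6.4]
grip_width: -0.0002
gripper_force: 3.3
```

```bash
python3 -m inch '[0,0.007,0.053,0,0, 0,0.013,0.107,0,0, 0,0.013,0.107,0,0]'; python3 -m inch '[0,0.004,0.055,0,0, 0,0.004,0.055,0,0]'; python3 -m inch '[0,0.003,0.055,0,0, 0,0.003,0.055,0,0]'
```

```text
time_s: 6.98
tcp_pos: [0.5076, 0.0382, 0.1268]
ee_rot: [179.9, -0.2, -155.8]
wrist_force: [-0.2, 0.3, 0.2]
grip_width: -0.0001
gripper_force: 0.0
time_s: 7.22
tcp_pos: [0.5048, 0.0452, 0.1274]
ee_rot: [180.0, -0.0, -155.8]
wrist_force: [0.2, 0.8, 1.2]
grip_width: 0.0001
gripper_force: 0.0
time_s: 7.48
tcp_pos: [0.5013, 0.0525, 0.1277]
ee_rot: [180.0, -0.0, -155.8]
wrist_force: [-0.6, 0.3, -0.7]
grip_width: -0.0002
gripper_force: 0.0
```

Contact dropped to zero at 204°, so the fingertip is in the notch. Now I press.

```bash
python3 -m inch '[0,0,0,0.03,0, 0,0,0,0.06,0, 0,0,0,0.06,0]'; python3 -m inch '[0,0,0,0.015,0, 0,0,0,0.028,0, 0,0,0,0.028,0]'
```

```text
time_s: 7.85
tcp_pos: [0.5016, 0.052, 0.1183]
ee_rot: [180.0, -0.0, -155.9]
wrist_force: [-0.7, 0.3, 0.1]
grip_width: 0.0002
gripper_force: 0.0
time_s: 8.22
tcp_pos: [0.5017, 0.052, 0.1148]
ee_rot: [-180.0, 0.0, -155.9]
wrist_force: [-1.4, -0.7, 5.0]
grip_width: 0.0001
gripper_force: 2.3
```

```bash
python3 -m inch '[0,0,0,0.01,0, 0,0,0,0.02,0, 0,0,0,0.02,0]'
```

```text
time_s: 8.6
tcp_pos: [0.5017, 0.052, 0.1119]
ee_rot: [-180.0, 0.0, -155.9]
wrist_force: [-2.2, -1.5, 5.9]
grip_width: 0.0001
gripper_force: 3.3
```

```bash
python3 -m inch '[0,0.01,0,-0.06,0, 0,0.02,0,-0.12,0, 0,0.3,0,-0.15,0, 0,0.6,0,-0.3,0, 0,0.7,0,-0.5,0]'; python3 -m inch '[0,0,0,0,0, 0,0,0,0,0, 0,0,0,0,0, 0,0,0,0,0, 0,0,0,0,0]'; python3 -m inch '[0,0,0,0,0, 0,0,0,0,0, 0,0,0,0,0, 0,0,0,0,0, 0,0,0,0,0]'
python3 - <<'E'
from h import *
p=grab_frame("scene");cv2.imwrite("pics/s2.png",cv2.resize(p["frame"][120:320,150:430,::-1],None,fx=2.5,fy=2.5))
E
```

```text
time_s: 9.22
tcp_pos: [0.4022, 0.0086, 0.1864]
ee_rot: [179.9, -0.2, -155.9]
wrist_force: [0.5, -0.2, -0.2]
grip_width: 0.0002
gripper_force: 0.0
time_s: 9.85
tcp_pos: [0.4058, 0.0093, 0.186]
ee_rot: [180.0, -0.1, -155.9]
wrist_force: [0.4, 0.3, -0.6]
grip_width: -0.0003
gripper_force: 0.0
time_s: 10.48
tcp_pos: [0.4058, 0.0092, 0.1865]
ee_rot: [180.0, 0.0, -155.9]
wrist_force: [0.1, 0.6, -0.1]
grip_width: 0.0004
gripper_force: 0.0
```

View pics/s2.png

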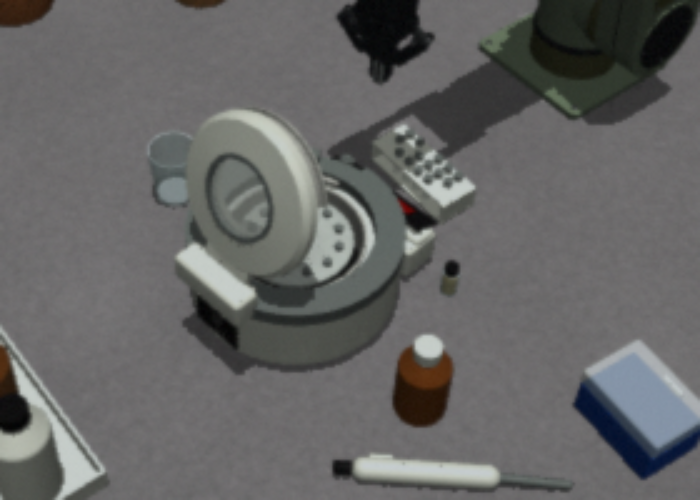

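The lid stands wide open at (255, 190), the hand is clear at (380, 50), and the bystanders in view stand where they were. I let it settle for another second, then hand in.

```bash
python3 -m inch '[0,0,0,0,0, 0,0,0,0,0, 0,0,0,0,0, 0,0,0,0,0, 0,0,0,0,0]'; python3 -m inch '[0,0,0,0,0, 0,0,0,0,0, 0,0,0,0,0, 0,0,0,0,0, 0,0,0,0,0]'; python3 -c "
from station import *
print(finish_job())"
```

```text
time_s: 11.15
tcp_pos: [0.4058, 0.0092, 0.1865]
ee_rot: [180.0, 0.0, -155.9]
wrist_force: [-0.1, -0.3, 0.3]
grip_width: 0.0002
gripper_force: 0.0
time_s: 11.78
tcp_pos: [0.4058, 0.0092, 0.1865]
ee_rot: [180.0, 0.0, -155.9]
wrist_force: [-0.6, 0.1, -0.7]
grip_width: 0.0001
gripper_force: 0.0
the job is handed in; nothing more can be done
None
```

The centrifuge lid is open: I slid a fingertip along the rim from the right side into the notch, pressed the key about 6 mm, and backed the hand clear at about 12 s. The bystanders in the last picture looked undisturbed; the hand-in returned no verdict.

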